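# Lock out the tumbler and charge it with stones

## Task

Make the stone tumbler safe and charge it: turn the red isolator handle fully to off, then swing its lockout hasp fully out. Then lay every green and teal stone from the bench on the tumbler's charging tray and, once all of them are on it, lift the tray by its bar to tip them together into the bowl, and lower the tray flat again. Leave the isolator off with the hasp out, and do not disturb the white casting, the tin or the ring clamp.

Things in the scene. Friction and masses are not known exactly. Their poses are not given: they have to be found in the camera images.
- isolator_box: fixed grey rotary isolator enclosure lying face up on the bench, 140 (x) x 90 (y) x 50 mm; origin at the centre of its underside, x away from the robot roughly, y left, z up. Red handle on a yellow plate at local (18, 0), steel lockout hasp along the near edge of its top. Tops: box 50, handle 93, lug 84 mm above the bench
- isolator_grip (a point): on the axis of the red handle, at mid-height of its grip bar, 81 mm above the bench. The bar is 62 long x 14 wide x 30 mm high (spans 63 to 93 mm above the bench), centred on the vertical axis; these axes turn with the handle: bar along own x
- isolator_handle (a joint): angle of the handle, rad: 0 = on (bar along the box's x, by the green mark), turns counter-clockwise seen from above to 1.40 = off (stop, by the red mark). Stiff friction, about 0.1 N m; stays where left
- lockout_hasp (a joint): angle of the flat steel lockout hasp about its vertical pivot, rad: 0 = tucked in along the near edge of the box top, lying from the pivot to the box's -y; swings out clockwise seen from above, toward the robot, to 1.57 = fully out, square off the near edge (stop). Light friction (0.03 N m), stays where left
- hasp_lug (a point): grip point of the round red lug that stands up near the hasp's free end: 11 mm diameter, 26 mm tall, spans 57 to 84 mm above the bench, the point is at 73 mm; 55 mm from the pivot
- hasp_pivot (a point): on the hasp's vertical pivot axis, level with hasp_lug; fixed to the box at its local (-55, 32)
- tumbler: fixed vibratory tumbler: dark base plate, blue motor base, open orange bowl with a raised splash guard on the far side; origin under the bowl's centre at bench level, x away from the robot roughly (from the tray toward the bowl), y left. Bowl rim 90 mm above the bench, inner diameter about 154 mm at the rim and 118 mm at the floor; guard up to 138 mm high
- bowl_in (a point): centre of the bowl's inner floor, 46 mm above the bench; the rim is 44 mm above it
- charge_tray (a joint): tilt of the aluminium charging tray about the hinge at its bowl end, rad: 0 = flat, resting on its stop; 0.9 = fully tipped, bar end up, stones slide off over the open end into the bowl. Falls back slowly (damped) when let go. Polished: the stones slide off from about 0.3 to 0.5 rad up
- tray_hinge (a point): centre of the tray's hinge axis (along the tumbler's y), 98 mm above the bench, 40 mm from the bowl's centre toward the tray
- tray_floor (a point): centre of the tray's flat floor (upper face), 101 mm above the bench when flat; axes as the tumbler's but tilting with the tray: x toward the bowl, z up. Inside 142 (x) x 112 mm (y); walls 22 mm high above the floor at both sides and the bar end, 3 mm thick; open toward the bowl
- tray_bar (a point): middle of the tray's black round pull bar, 11 mm diameter, 84 mm free length along y, 114 mm above the bench when flat, 145 + 40 mm from the hinge (185 mm along the tray); 34 mm clear gap between it and the tray's end wall; carried by an arm at each end
- malachite_lump: dark green rough stone lump, 29 x 39 x 20 mm (own x, y, z) to be tumbled; origin at the centre of its underside; loose on the bench at the start, absent in some runs; may be gripped across x or y
- green_stone_a: dark green rough stone lump, 22 x 24 x 12 mm (own x, y, z) to be tumbled; origin at the centre of its underside; loose on the bench at the start, absent in some runs; may be gripped across x or y
- teal_stone_c: teal rough stone lump, 21 x 28 x 14 mm (own x, y, z) to be tumbled; origin at the centre of its underside; loose on the bench at the start, absent in some runs; may be gripped across x or y
- teal_stone_a: teal rough stone lump, 19 x 24 x 13 mm (own x, y, z) to be tumbled; origin at the centre of its underside; loose on the bench at the start, absent in some runs; may be gripped across x or y
- cast_b: white plaster-like casting, 27 x 39 x 18 mm, origin at the centre of its underside; lies among the stones and is to be left alone
- findings_tin: round white lidded tin, 76 x 70 x 29 mm, origin at the centre of its underside; bystander
- ring_clamp: turned wooden ring clamp lying down, 30 x 150 (along y) x 31 mm, origin at the centre of its underside; bystander

How it is judged:
On the way, in this order (a step that is already met when the one before it is completed fails the run):
1. the isolator handle is turned to off (value of joint isolator_handle above 1.25 rad and value of joint lockout_hasp below 0.4 rad), for 0.2 s.
2. the lockout hasp is swung out, the isolator still off (value of joint each of isolator_handle, lockout_hasp above 1.25 rad), for 0.2 s.
3. every stone that is there lies on the flat charging tray, released (value of joint charge_tray below 0.1 rad and x of malachite_lump in the frame of tray_floor between -0.075 and 0.075 m and y of malachite_lump in the frame of tray_floor between -0.06 and 0.06 m and z of malachite_lump in the frame of tray_floor between -0.008 and 0.035 m and linear speed of each of malachite_lump, green_stone_a, teal_stone_c, teal_stone_a below 0.05 m/s and contact force between the fingers and malachite_lump below 0.3 N and x of green_stone_a in the frame of tray_floor between -0.075 and 0.075 m and y of green_stone_a in the frame of tray_floor between -0.06 and 0.06 m and z of green_stone_a in the frame of tray_floor between -0.008 and 0.035 m and contact force between the fingers and green_stone_a below 0.3 N and x of teal_stone_c in the frame of tray_floor between -0.075 and 0.075 m and y of teal_stone_c in the frame of tray_floor between -0.06 and 0.06 m and z of teal_stone_c in the frame of tray_floor between -0.008 and 0.035 m and contact force between the fingers and teal_stone_c below 0.3 N and x of teal_stone_a in the frame of tray_floor between -0.075 and 0.075 m and y of teal_stone_a in the frame of tray_floor between -0.06 and 0.06 m and z of teal_stone_a in the frame of tray_floor between -0.008 and 0.035 m and contact force between the fingers and teal_stone_a below 0.3 N), for 0.2 s.
4. the tray is tipped (value of joint charge_tray above 0.55 rad), for 0.1 s.
At the end, for the whole second after the job is handed in: isolator handle beyond 1.25 rad, hasp beyond 1.25 rad, every present stone at rest in the bowl (within 80 mm of its centre and below 50 mm over its floor), tray back flat (under 0.06 rad) (all of step 2 and value of joint charge_tray below 0.06 rad and horizontal distance between each of malachite_lump, green_stone_a, teal_stone_c, teal_stone_a and bowl_in below 0.08 m and z of each of malachite_lump, green_stone_a, teal_stone_c, teal_stone_a in the frame of bowl_in below 0.05 m and linear speed of each of malachite_lump, green_stone_a, teal_stone_c, teal_stone_a below 0.05 m/s); the robot touches nothing.
It fails at once if the white casting is moved more than 30 mm (distance of cast_b from where it was at the start of the episode above 0.03 m).
It fails at once if the tin is moved more than 30 mm (distance of findings_tin from where it was at the start of the episode above 0.03 m).
It fails at once if the ring clamp is moved more than 30 mm (distance of ring_clamp from where it was at the start of the episode above 0.03 m).
Of malachite_lump, green_stone_a, teal_stone_c, teal_stone_a only 3 to 4 are there at a start; the rules pass over those that are not, and their reading is None.
At some moment in a run one of malachite_lump, green_stone_a, teal_stone_c, teal_stone_a may be knocked a few centimetres aside while the robot is not near it.
Once in a run the grip may slacken for a moment while it holds something.
It also fails if it takes over 200 s, if anything falls off the work surface, if the arm or the gripper's body presses on something with over 40 N, if the wrist force passes 120 N, or if a joint passes its speed limit or range.

## Robot

A 7-joint arm with a two-finger parallel gripper is mounted at the origin on a cart in front of the work surface, level with it; the furniture and walls round the work are solid. World frame = base frame: x ahead of the robot, y to its left, z up, the work surface at z = 0. Lengths are in m, angles in rad, forces in N, time in s.
With the tool pointing down it reaches from about 0.4 to 0.85 m from the base axis. Payload 4.5 kg.
Tool frame: the origin (TCP) lies midway between the tips of the shut fingers; the grasp point (between the pads) lies 19 mm behind it; z points along the fingers, y is the line along which they close (so a half turn about z gives the same grasp; the last joint's range is limited). The gripper opens to 88 mm and grips with 3 to 60 N. Pads are 18 mm wide; open, the fingers measure 123 mm over their backs; the gripper's body (75 mm by 187 mm) begins 45 mm behind the grasp point.
Start: joints at [1.214, 0.689, -0.195, 1.565, 0.157, 0.902, -0.215], TCP at [0.238, -0.578, 0.239] pointing down, gripper open.
Joint ranges: [-3.01, 3.01], [-0.46, 2.08], [-1.47, 1.51], [0.13, 2.56], [-1, 4.14], [0.04, 2.09], [-2.66, 2.66]. Speed limits (rad/s): [2.57, 2.57, 3.14, 3.14, 3.14, 3.14, 3.14].

## Interface

Orientations are given as a unit quaternion [x, y, z, w].
In Python, from plant import r, eyes, finish_job gives the robot as it stands. The module is installed in compiled form; this text tells all that it offers.
- The arm moves only by the tool move_arm, never from a script. Its argument "motion" is a list of rows, each a list of 7 numbers: the shift along the tool's x, y, z in mm, then the turn, a rotation vector about the tool's x, y, z in degrees, then the closure, from 0 (fully open) to 1 (shut). A call has 1 to 5 rows; each row is the pose to reach, as a shift and turn from the pose commanded when the call began, along the tool's axes at that moment; what a row does not reach only later rows make up. A row lasts 1/8 s, in which the tool goes at most 62.5 mm and 10.7 degrees, less where a joint would pass 70% of its speed; a pose out of reach is approached as far as the arm can. A call with a gripper value outside its range is refused whole. The fingers move at their own pace and stop on an object; "newtons" is the grip in N (left out, the last holds). Time passes only in rows, so rows that repeat a pose let the fingers close. It gives the time, the measured TCP pose, the force, the opening and the grip force at its end, in the units of the state.
- r.get_state(): the state, without advancing time (a new reading comes with each control period).
- eyes.snapshot(name): name is "scene" or "top"; returns a dict with "frame" (420x560x3 uint8, red, green, blue), "z_map" (420x560 float32, m along the optical axis (not along the pixel's ray), 0 where there is no reading), "intrinsics" (3x3 intrinsics, pixels), "world_to_cam" (4x4, takes a point from world to camera coordinates). Camera axes: x right, y down, z forward; pixel columns grow to the right and rows downward; lengths in m; the calibration is good to about 2 mm. A picture is of the moment at which its call begins.
- finish_job(): hands the job in; it is judged then, once.
The state is a dict: "clock": time; "q": joint angles; "qd": joint speeds; "joint_torque": joint torques, N m; "tool_pos": TCP position; "eef_rot": TCP orientation; "contact_force": force on the tool from outside, world axes, zero at the start; "moment": the same for the moment, N m; "opening": opening from 0.0 (shut) to 1.0 (fully open); "finger_force": force on a finger pad.
Only numpy, scipy, OpenCV 4.12 (cv2) and the standard library are available. Lean on these libraries where they do the work, as an engineer would, in place of code of your own. Each camera call takes 0.05 s, during which the arm holds its last target. There are 200 camera calls.

## Working session

There is one attempt and no reset: what is moved stays moved. The work goes in short steps, Python scripts to look and compute and a tool call to move; the robot and the scene stay as the last step left them, time stands still between calls to the robot, and variables do not carry over. Pictures are saved under pics/ and viewed, at most 14 in all, crops included, and the job is handed in when it is done.

Besides the shell and the picture viewer there is one more tool, called after ">>>" as name(argument=value, ...), one argument or row to a line, values as JSON. move_arm: Moves the arm, as the interface text tells. Its arguments: {"type":"object","properties":{"motion":{"type":"array","items":{"type":"array","items":{"type":"number"}}},"newtons":{"type":"number"}},"required":["motion"]}

```bash
mkdir -p pics; cat > h.py <<'E'
import numpy as np,cv2
from plant import r,eyes,finish_job
def snap(n):
    s=eyes.snapshot(n);K=s["intrinsics"];T=s["world_to_cam"];z=s["z_map"]
    v,u=np.mgrid[:420,:560]
    c=np.stack([(u-K[0,2])/K[0,0]*z,(v-K[1,2])/K[1,1]*z,z],-1)
    w=(c-T[:3,3])@T[:3,:3]
    w[z==0]=np.nan
    return s,w
def save(s,f,crop=None,k=1):
    im=s["frame"][:,:,::-1]
    if crop: a,b,c,d=crop; im=im[b:d,a:c]
    cv2.imwrite("pics/"+f,cv2.resize(im,None,fx=k,fy=k,interpolation=cv2.INTER_CUBIC))
def proj(s,p):
    c=s["world_to_cam"][:3,:3]@np.array(p)+s["world_to_cam"][:3,3];q=s["intrinsics"]@c;return q[:2]/q[2]
E
python3 - <<'E'
from h import *
for n in("top","scene"):
    s,w=snap(n);save(s,n+"0.png",k=1.4)
    print(n,s["world_to_cam"].round(3).tolist(),s["intrinsics"].round(1).tolist())
st=r.get_state();print({k:np.round(v,3).tolist() for k,v in st.items()})
E
```

```text
top [[0.009, -1.0, -0.003, 0.05], [-0.98, -0.008, -0.197, 0.547], [0.197, 0.005, -0.98, 1.163], [0.0, 0.0, 0.0, 1.0]] [[459.7, 0.0, 282.5], [0.0, 459.7, 209.9], [0.0, 0.0, 1.0]]
scene [[-0.582, -0.813, -0.0, 0.35], [-0.493, 0.353, -0.795, 0.341], [0.647, -0.462, -0.607, 0.876], [0.0, 0.0, 0.0, 1.0]] [[460.1, 0.0, 276.9], [0.0, 460.1, 211.8], [0.0, 0.0, 1.0]]
{'clock': 0.1, 'q': [1.214, 0.69, -0.195, 1.566, 0.157, 0.902, -0.215], 'qd': [0.001, -0.001, 0.002, -0.004, 0.001, -0.002, 0.001], 'joint_torque': [-0.004, -52.85, -1.271, -15.384, -0.053, 0.002, 0.0], 'tool_pos': [0.238, -0.577, 0.238], 'eef_rot': [0.981, 0.194, -0.0, -0.001], 'contact_force': [0.154, 0.224, 0.037], 'moment': [0.049, 0.041, 0.021], 'finger_force': 0.0, 'opening': 0.999}
```

View pics/top0.png

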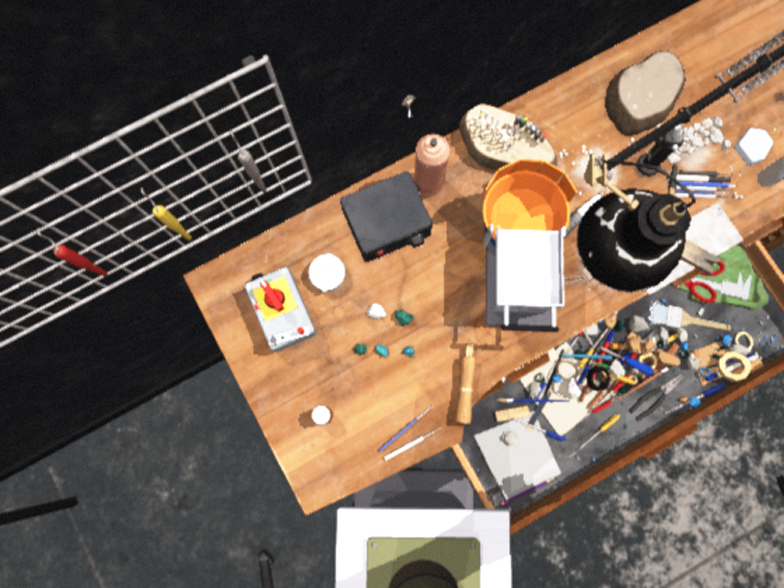

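View pics/scene0.png

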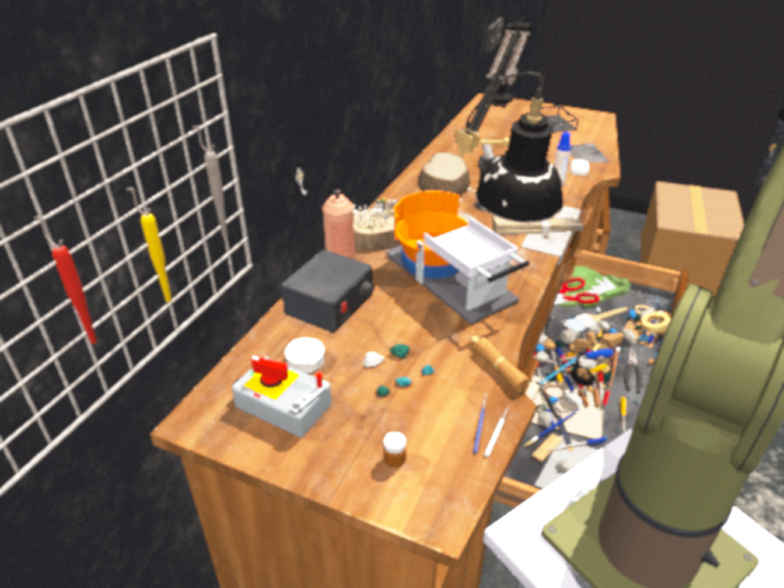

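The top view (1.4×) shows the isolator at (280,308), red handle (273,297) and hasp lug (300,330). The four stones are at (403,317), (360,349), (382,351) and (408,352). The casting is at (376,311), the tin (327,272), the tray (530,268), the bowl (527,200) and the clamp (467,385).

```bash
cat >> h.py <<'E'
def blobs(s,w,mask,amin=8):
    n,l,st,c=cv2.connectedComponentsWithStats(mask.astype(np.uint8))
    out=[]
    for i in range(1,n):
        if st[i,4]<amin: continue
        m=l==i;p=w[m];p=p[~np.isnan(p[:,0])]
        if len(p)<4: continue
        (cx,cy),(a,b),an=cv2.minAreaRect((p[:,:2]*1000).astype(np.float32))
        out.append((c[i].round(1),st[i,4],p.mean(0).round(4),[round(cx),round(cy)],[round(a),round(b)],round(an),p[:,2].max().round(3)))
    return out
def hsv(s): return cv2.cvtColor(s["frame"],cv2.COLOR_RGB2HSV)
def stones(s,w):
    H=hsv(s);m=(H[...,0]>65)&(H[...,0]<105)&(H[...,1]>90)
    m&=(w[...,0]>.3)&(w[...,0]<.85)&(w[...,1]>-.35)&(w[...,1]<.5)&(w[...,2]>-.01)
    return blobs(s,w,m)
E
python3 - <<'E'
from h import *
for n in("top","scene"):
    s,w=snap(n);H=hsv(s);print(n)
    reg=(w[...,0]>.3)&(w[...,0]<.85)&(w[...,1]>-.35)&(w[...,1]<.5)&(w[...,2]>-.01)
    for b in stones(s,w):print("st",*b)
    red=((H[...,0]<6)|(H[...,0]>174))&(H[...,1]>170)&(H[...,2]>100)&reg&(w[...,1]>.1)
    for b in blobs(s,w,red,4):print("red",*b)
    wh=(H[...,1]<50)&(H[...,2]>150)&reg
    for b in blobs(s,w,wh,20):print("wh",*b)
    yl=(H[...,0]>22)&(H[...,0]<34)&(H[...,1]>150)&reg&(w[...,1]>.1)
    for b in blobs(s,w,yl,8):print("yl",*b)
    bx=(w[...,2]>.04)&(w[...,2]<.056)&reg&(w[...,1]>.15)
    for b in blobs(s,w,bx,30):print("box",*b)
    tr=(w[...,2]>.094)&(w[...,2]<.108)&reg&(w[...,1]<.0)&(H[...,1]<60)
    for b in blobs(s,w,tr,30):print("tray",*b)
    bar=(w[...,2]>.1)&(w[...,2]<.125)&reg&(w[...,1]<.0)&(H[...,2]<60)
    for b in blobs(s,w,bar,6):print("bar",*b)
    if n=="top": save(s,"t1.png",(170,160,420,300),3.2)
    else: save(s,"s1.png",(150,140,400,330),3.1)
E
```

```text
top
st [287.9 226.4] 78 [0.5082 0.0397 0.0178] [507, 40] [31, 21] 72 0.024
st [257.1 248.7] 35 [0.4474 0.1223 0.0118] [448, 123] [16, 14] 90 0.018
st [272.5 249.8] 45 [0.4447 0.0807 0.0124] [444, 81] [19, 17] 89 0.018
st [291.5 250.5] 33 [0.4435 0.0296 0.0112] [444, 31] [14, 16] 0 0.015
red [195.4 212.5] 160 [0.5316 0.2792 0.0836] [533, 278] [47, 32] 57 0.1
red [214.3 235.9] 7 [0.4713 0.2282 0.0827] [472, 228] [6, 5] 29 0.087
wh [98.6 87.7] 777 [0.6519 0.3568 0.544 ] [653, 354] [9, 336] 30 0.548
wh [111.  102.8] 444 [0.6527 0.3587 0.4837] [661, 360] [22, 333] 30 0.49
wh [122.8 115.2] 387 [0.6536 0.3577 0.4259] [658, 358] [31, 333] 29 0.441
wh [138.5 124. ] 395 [0.6576 0.3452 0.3717] [648, 352] [52, 334] 30 0.412
wh [196.3 107.9] 68 [0.7213 0.2435 0.3077] [722, 249] [38, 78] 47 0.36
wh [315.  103.3] 27 [ 0.7909 -0.0244  0.1824] [791, -25] [20, 11] 2 0.191
wh [372.2 109.3] 322 [ 0.8378 -0.1938  0.0419] [835, -183] [31, 147] 0 0.05
wh [200.3 118.5] 66 [0.7204 0.245  0.2505] [720, 250] [37, 82] 48 0.311
wh [415.4 118.6] 81 [ 0.8258 -0.3236  0.0072] [781, -300] [19, 155] 62 0.254
wh [145.
[... 3305 characters left out ...]
5] [66, 64] 27 0.065
box [140.7 251.6] 593 [0.6765 0.3488 0.0481] [690, 326] [7, 402] 30 0.056
box [206.6 215.6] 48 [0.7055 0.1572 0.048 ] [706, 158] [40, 6] 24 0.056
box [199.6 280. ] 1264 [0.5032 0.2853 0.0498] [517, 277] [140, 93] 24 0.056
box [281.2 314.8] 160 [0.3176 0.1922 0.0453] [319, 192] [29, 34] 53 0.051
tray [335.6 174.6] 790 [ 0.5977 -0.1995  0.1013] [600, -197] [96, 122] 89 0.108
tray [323.8 187.4] 102 [ 0.5658 -0.1288  0.1034] [581, -127] [138, 22] 7 0.108
tray [354.8 188. ] 55 [ 0.5147 -0.1951  0.1033] [515, -197] [77, 6] 89 0.108
bar [359.8 195.2] 6 [ 0.4702 -0.1691  0.1158] [471, -169] [4, 14] 8 0.117
bar [353.  198.1] 7 [ 0.4707 -0.1457  0.1158] [471, -146] [1, 23] 2 0.118
```

View pics/t1.png

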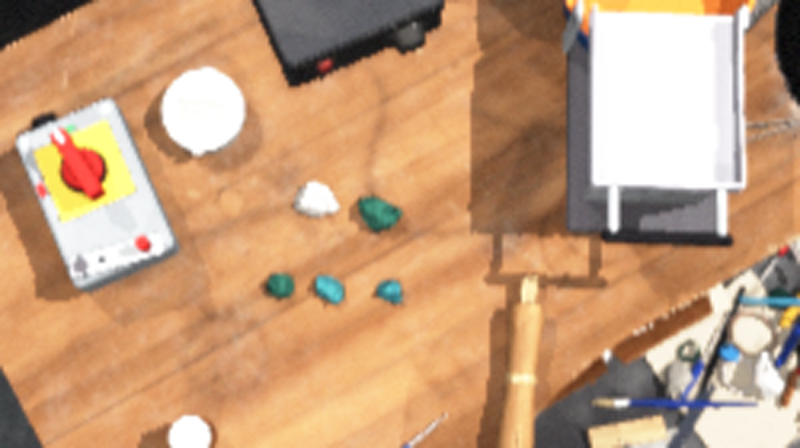

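View pics/s1.png

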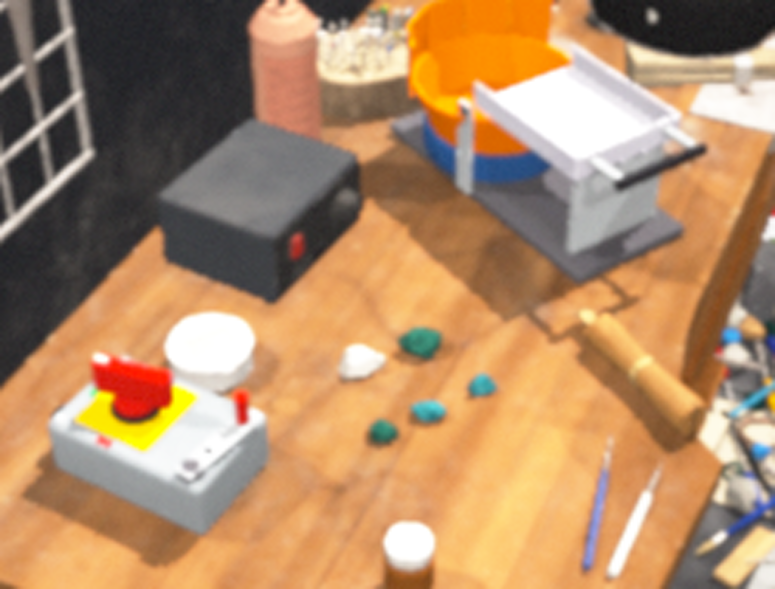

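The crops show the handle bar pointing away and left, nearly along the box's x. The lug is at crop (143,243) in the top view, and the hasp is tucked in with its pivot at the left end. The tray is aligned with world x to within a few degrees. Next I'll refine the handle angle and tray yaw.

```bash
python3 - <<'E'
from h import *
P=[];B=[];L=[]
for n in("top","scene"):
    s,w=snap(n);H=hsv(s)
    red=((H[...,0]<6)|(H[...,0]>174))&(H[...,1]>150)&(H[...,2]>80)
    hd=red&(w[...,2]>.086)&(w[...,2]<.1)&(w[...,1]>.2)&(w[...,1]<.35)&(w[...,0]>.49)
    p=w[hd];print(n,"handle top",len(p),cv2.minAreaRect((p[:,:2]*1000).astype(np.float32)), p.mean(0))
    P.append(p)
    b=(w[...,2]>.117)&(w[...,2]<.128)&(w[...,0]>.5)&(w[...,0]<.7)&(w[...,1]<-.1)&(w[...,1]>-.27)
    q=w[b];print("walltop",len(q),cv2.minAreaRect((q[:,:2]*1000).astype(np.float32)))
    for c in [(.535,.285,.093),(.475,.229,.084),(.473,-.181,.12),(.59,-.187,.101)]: print(proj(s,c).round(1),end=' ')
    print()
for p in P:
    c=p[:,:2].mean(0);u,sv,vt=np.linalg.svd(p[:,:2]-c);print(c,np.degrees(np.arctan2(vt[0,1],vt[0,0])))
E
```

```text
top handle top 102 ((533.16943359375, 281.1001892089844), (54.082576751708984, 14.010290145874023), 34.69713592529297) [0.53155441 0.27969154 0.09467577]
walltop 299 ((580.6234741210938, -186.15213012695312), (118.02836608886719, 160.33663940429688), 88.7598648071289)
[192.5 210.5] [214.  234.4] [377.3 234.5] [376.7 190.4] 
scene handle top 129 ((531.5074462890625, 283.97003173828125), (57.2236213684082, 14.594888687133789), 34.77853012084961) [0.52771748 0.28320175 0.09126275]
walltop 270 ((578.9229736328125, -184.27520751953125), (123.21761322021484, 159.33665466308594), 88.75386810302734)
[191.  257.9] [226.5 265.8] [362.6 191.8] [333.9 177.2] 
[0.53155441 0.27969154] -146.4944660924966
[0.52771748 0.28320175] -143.2175251390677
```

```bash
cat >> h.py <<'E'
from scipy.spatial.transform import Rotation as Ro
def rel(*tg):
    """targets (x,y,z,yaw of tool x in deg), tool down -> rows relative to now"""
    st=r.get_state();p=np.array(st["tool_pos"]);R=Ro.from_quat(st["eef_rot"])
    x=R.as_matrix()[:,0];print("t",round(st["clock"],1),"tcp",p.round(4),"yaw",np.degrees(np.arctan2(x[1],x[0])).round(1),"q7",round(st["q"][6],2),"open",round(st["opening"],3),"F",np.round(st["contact_force"],1))
    for t in tg:
        a=np.radians(t[3]);T=Ro.from_matrix(np.array([[np.cos(a),np.sin(a),0],[np.sin(a),-np.cos(a),0],[0,0,-1]]))
        print(t,R.inv().apply(np.array(t[:3])-p).__mul__(1000).round(1),(R.inv()*T).as_rotvec(degrees=True).round(1))
E
python3 -c "
from h import *
rel((.46,-.2,.24,28),(.48,.05,.24,34),(.533,.283,.15,34.7))"
```

```text
t 0.3 tcp [ 0.238  -0.5777  0.2385] yaw 22.4 q7 -0.22 open 1.001 F [-1.4  0.3  0.1]
(0.46, -0.2, 0.24, 28) [ 349.2 -264.7   -1.4] [-0.  -0.  -5.6]
(0.48, 0.05, 0.24, 34) [ 462.9 -488.2   -1.3] [ -0.   -0.  -11.6]
(0.533, 0.283, 0.15, 34.7) [ 600.6 -683.4   88.8] [ -0.   -0.  -12.3]
```

>>> move_arm(
  motion=[
    [50,-38,0,0,0,0,0],
    [100,-75,0,0,0,-1,0],
    [150,-113,0,0,0,-2,0],
    [200,-151,0,0,0,-3,0],
    [250,-189,0,0,0,-4,0],
  ],
  newtons=30,
)

```text
clock: 0.92
tool_pos: [0.3978, -0.307, 0.2389]
eef_rot: [0.974, 0.228, 0.0, 0.0]
contact_force: [0.7, 0.3, -0.1]
opening: 0.999
finger_force: 0.0
```

```bash
python3 -c "
from h import *
rel((.48,.05,.24,34),(.533,.283,.15,34.7))"
```

```text
t 0.9 tcp [ 0.3978 -0.307   0.2389] yaw 26.4 q7 -0.7 open 0.999 F [ 0.7  0.3 -0.1]
(0.48, 0.05, 0.24, 34) [ 232.5 -283.2   -1.2] [ 0.  -0.  -7.6]
(0.533, 0.283, 0.15, 34.7) [ 383.5 -468.3   88.8] [ 0.  -0.  -8.3]
```

>>> move_arm(
  motion=[
    [38,-47,0,0,0,-1,0],
    [76,-94,0,0,0,-2,0],
    [115,-141,0,0,0,-3,0],
    [153,-188,0,0,0,-4,0],
    [192,-234,0,0,0,-5,0],
  ],
)

```text
clock: 1.55
tool_pos: [0.4652, -0.0118, 0.2389]
eef_rot: [0.963, 0.271, 0.0, 0.0]
contact_force: [1.1, 0.2, -0.1]
opening: 1.001
finger_force: 0.0
```

>>> move_arm(
  motion=[
    [42,-44,10,0,0,-1,0],
    [84,-89,28,0,0,-2,0],
    [125,-133,46,0,0,-3,0],
    [167,-178,65,0,0,-3,0],
    [206,-217,85,0,0,-3,0],
  ],
)

```text
clock: 2.17
tool_pos: [0.528, 0.281, 0.1533]
eef_rot: [0.955, 0.296, 0.0, 0.0]
contact_force: [0.0, 0.3, 0.7]
opening: 1.002
finger_force: 0.0
```

```bash
python3 -c "
from h import *
rel((.533,.283,.11,34.7),(.533,.283,.068,34.7))
s,w=snap('top');save(s,'t2.png',(150,150,350,300),4)"
```

```text
t 2.2 tcp [0.528  0.281  0.1533] yaw 34.4 q7 -1.67 open 1.002 F [0.  0.3 0.7]
(0.533, 0.283, 0.11, 34.7) [ 5.2  1.2 43.3] [ 0.  -0.  -0.3]
(0.533, 0.283, 0.068, 34.7) [ 5.2  1.2 85.3] [ 0.  -0.  -0.3]
```

View pics/t2.png

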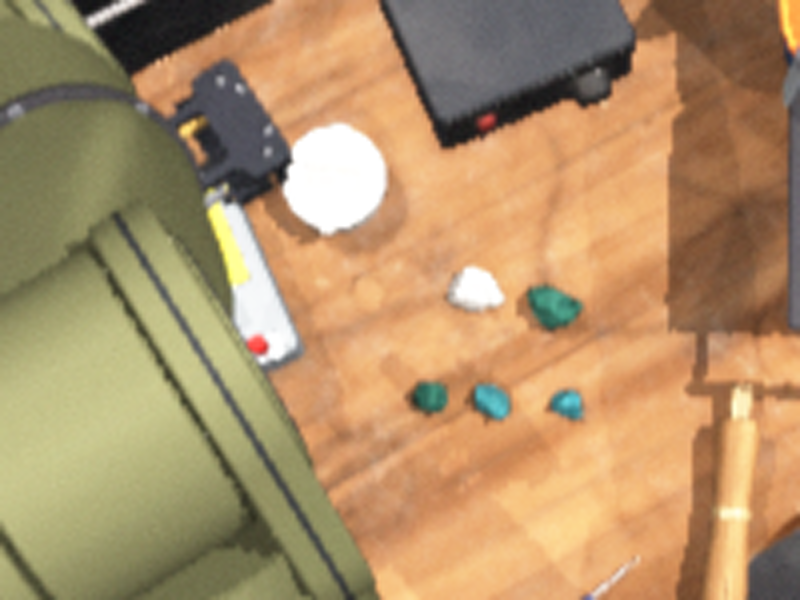

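The arm hides the handle, but the gripper is over it and the stones and casting are undisturbed. I'll descend and grip.

>>> move_arm(
  motion=[
    [5,1,43,0,0,0,0],
    [5,1,84,0,0,0,0],
    [5,1,84,0,0,0,1],
    [5,1,84,0,0,0,1],
    [5,1,84,0,0,0,1],
  ],
)

```text
clock: 2.85
tool_pos: [0.5335, 0.2813, 0.0717]
eef_rot: [0.955, 0.295, 0.002, -0.0]
contact_force: [0.3, 0.5, -0.6]
opening: 0.683
finger_force: 0.0
```

>>> move_arm(
  motion=[
    [0,0,0,0,0,0,1],
    [0,0,0,0,0,0,1],
    [0,0,0,0,0,0,1],
  ],
)

```text
clock: 3.22
tool_pos: [0.5324, 0.2809, 0.07]
eef_rot: [0.955, 0.296, 0.0, -0.0]
contact_force: [-0.4, -0.3, -0.1]
opening: 0.339
finger_force: 0.0
```

>>> move_arm(
  motion=[
    [0,0,0,0,0,0,1],
    [0,0,0,0,0,0,1],
    [0,0,0,0,0,0,1],
    [0,0,0,0,0,0,1],
  ],
)

```text
clock: 3.72
tool_pos: [0.5322, 0.2809, 0.0697]
eef_rot: [0.955, 0.296, -0.0, -0.0]
contact_force: [0.0, 0.6, 0.3]
opening: 0.158
finger_force: 30.0
```

>>> move_arm(
  motion=[
    [0,0,0,0,0,-9,1],
    [0,0,0,0,0,-18,1],
    [0,0,0,0,0,-27,1],
    [0,0,0,0,0,-36,1],
    [0,0,0,0,0,-45,1],
  ],
)

```text
clock: 4.35
tool_pos: [0.5348, 0.2791, 0.0697]
eef_rot: [0.769, 0.64, 0.001, 0.002]
contact_force: [5.0, -1.7, -4.1]
opening: 0.157
finger_force: 30.0
```

>>> move_arm(
  motion=[
    [0,0,0,0,0,-7,1],
    [0,0,0,0,0,-14,1],
    [0,0,0,0,0,-21,1],
    [0,0,0,0,0,-27,1],
    [0,0,0,0,0,-27,1],
  ],
)

```text
clock: 4.97
tool_pos: [0.5367, 0.2792, 0.0697]
eef_rot: [0.601, 0.799, 0.002, 0.002]
contact_force: [8.1, -0.5, -5.1]
opening: 0.156
finger_force: 30.2
```

```bash
python3 -c "
from h import *
rel((.533,.283,.068,105));print(r.get_state()['moment'])"
```

```text
t 5.0 tcp [0.5367 0.2792 0.0697] yaw 106.2 q7 -0.82 open 0.156 F [ 8.1 -0.5 -5.1]
(0.533, 0.283, 0.068, 105) [ 4.7 -2.5  1.7] [0.3 0.1 1.2]
[-0.17419251 -1.73312485 -0.38516718]
```

>>> move_arm(
  motion=[
    [0,0,0,0,0,0,0.5],
    [0,0,0,0,0,0,0.5],
    [0,0,0,0,0,0,0.5],
    [0,0,-30,0,0,0,0.5],
    [0,0,-70,0,0,0,0.5],
  ],
)

```text
clock: 5.6
tool_pos: [0.5312, 0.2805, 0.1396]
eef_rot: [0.599, 0.801, -0.001, -0.001]
contact_force: [1.1, 0.4, 0.6]
opening: 0.501
finger_force: 0.0
```

```bash
python3 -c "
from h import *
rel((.475,.229,.13,70),(.475,.229,.064,70))
for n in('top','scene'):
  s,w=snap(n);H=hsv(s)
  red=((H[...,0]<6)|(H[...,0]>174))&(H[...,1]>150)&(H[...,2]>80)
  m=red&(w[...,2]>.055)&(w[...,2]<.1)&(w[...,1]>.15)&(w[...,1]<.4)&(w[...,0]<.6)
  for b in blobs(s,w,m,4):print(*b)
"
```

```text
t 5.6 tcp [0.5312 0.2805 0.1396] yaw 106.4 q7 -0.76 open 0.501 F [1.1 0.4 0.6]
(0.475, 0.229, 0.13, 70) [-33.5 -68.4   9.8] [-0.1  0.1 36.4]
(0.475, 0.229, 0.064, 70) [-33.5 -68.3  75.8] [-0.1  0.1 36.4]
[193.5 264.2] 311 [0.5281 0.284  0.0785] [528, 283] [21, 59] 26 0.095
[227.6 270.4] 28 [0.4678 0.2309 0.0767] [468, 231] [7, 9] 58 0.085
```

>>> move_arm(
  motion=[
    [-9,-18,0,0,0,9,0.5],
    [-18,-36,0,0,0,18,0.5],
    [-28,-55,5,0,0,27,0.5],
    [-34,-70,10,0,0,36,0.5],
    [-34,-70,10,0,0,36,0.5],
  ],
)

```text
clock: 6.32
tool_pos: [0.4733, 0.2275, 0.1291]
eef_rot: [0.817, 0.577, -0.002, 0.0]
contact_force: [-0.1, 1.3, 0.8]
opening: 0.503
finger_force: 0.0
```

```bash
python3 -c "
from h import *
rel((.473,.229,.065,70))
for n in('top','scene'):
  s,w=snap(n);H=hsv(s)
  red=((H[...,0]<6)|(H[...,0]>174))&(H[...,1]>150)&(H[...,2]>80)
  m=red&(w[...,2]>.055)&(w[...,2]<.1)&(w[...,1]>.15)&(w[...,1]<.4)&(w[...,0]<.6)
  for b in blobs(s,w,m,4):print(*b)
"
```

```text
t 6.3 tcp [0.4733 0.2275 0.1291] yaw 70.5 q7 -1.28 open 0.503 F [-0.1  1.3  0.8]
(0.473, 0.229, 0.065, 70) [ 1.5 -0.7 64.1] [-0.1  0.2  0.5]
[193.5 264.2] 313 [0.528  0.284  0.0785] [528, 282] [22, 62] 25 0.096
[227.6 270.3] 26 [0.4681 0.2307 0.0767] [469, 230] [7, 10] 61 0.085
```

>>> move_arm(
  motion=[
    [1,-1,40,0,0,0,0.5],
    [1,-1,64,0,0,0,0.5],
    [1,-1,64,0,0,0,0.7],
    [1,-1,64,0,0,0,1],
    [1,-1,64,0,0,0,1],
  ],
  newtons=20,
)

```text
clock: 7.05
tool_pos: [0.4749, 0.2302, 0.0667]
eef_rot: [0.817, 0.576, 0.001, 0.0]
contact_force: [-0.5, -0.5, -0.0]
opening: 0.181
finger_force: 0.0
```

>>> move_arm(
  motion=[
    [0,0,0,0,0,0,1],
    [0,0,0,0,0,0,1],
    [0,0,0,0,0,0,1],
  ],
)

```text
clock: 7.42
tool_pos: [0.4746, 0.2308, 0.0665]
eef_rot: [0.817, 0.577, 0.001, -0.0]
contact_force: [-1.0, 2.0, 7.2]
opening: 0.112
finger_force: 20.0
```

```bash
python3 -c "
from h import *
piv=np.array([.4547,.2792])
p=r.get_state()['tool_pos'][:2];d=p-piv;print(d,np.hypot(*d),np.degrees(np.arctan2(d[1],d[0])))
a0=np.arctan2(d[1],d[0]);R=.055
T=[tuple(p+R*np.array([np.cos(a)-np.cos(a0),np.sin(a)-np.sin(a0)]))+(.066,70.5) for a in a0-np.radians(np.arange(10,100,10))]
rel(*T)"
```

```text
[ 0.01986194 -0.04844643] 0.052359847324101046 -67.70748507151794
t 7.4 tcp [0.4746 0.2308 0.0665] yaw 70.4 q7 -1.33 open 0.112 F [-1.   2.   7.2]
(np.float64(0.4654081478485183), np.float64(0.22790378897884764), 0.066, 70.5) [-5.8 -7.7  0.5] [ 0.  -0.1 -0.1]
(np.float64(0.45589856613117047), np.float64(0.22668684615470786), 0.066, 70.5) [-10.1 -16.2   0.4] [ 0.  -0.1 -0.1]
(np.float64(0.4463221364242865), np.float64(0.22713971296211466), 0.066, 70.5) [-12.9 -25.4   0.4] [ 0.  -0.1 -0.1]
(np.float64(0.4369698336986027), np.float64(0.22924862927228662), 0.066, 70.5) [-14.  -34.9   0.4] [ 0.  -0.1 -0.1]
(np.float64(0.42812582293994556), np.float64(0.23294951673030231), 0.066, 70.5) [-13.5 -44.5   0.4] [ 0.  -0.1 -0.1]
(np.float64(0.42005882493993146), np.float64(0.23812992574348935), 0.066, 70.5) [-11.3 -53.8   0.4] [ 0.  -0.1 -0.1]
(np.float64(0.41301395135069285), np.float64(0.24463245220539548), 0.066, 70.5) [ -7.5 -62.6   0.4] [ 0.  -0.1 -0.1]
(np.float64(0.40720525709136074), np.float64(0.2522595201399129), 0.066, 70.5) [ -2.3 -70.7   0.4] [ 0.  -0.1 -0.1]
(np.float64(0.40280923639766375), np.float64(0.26077938494733377), 0.066, 70.5) [  4.3 -77.7   0.4] [ 0.  -0.1 -0.1]
```

>>> move_arm(
  motion=[
    [-6,-8,0,0,0,0,1],
    [-10,-16,0,0,0,0,1],
    [-13,-25,0,0,0,0,1],
    [-14,-35,0,0,0,0,1],
    [-13.5,-44.5,0,0,0,0,1],
  ],
)

```text
clock: 8.05
tool_pos: [0.4265, 0.2311, 0.0656]
eef_rot: [0.817, 0.576, -0.001, 0.0]
contact_force: [1.6, 0.3, 2.3]
opening: 0.124
finger_force: 2.0
```

>>> move_arm(
  motion=[
    [2,-9,0,0,0,0,1],
    [6,-18,0,0,0,0,1],
    [11,-26,0,0,0,0,1],
    [18,-33,0,0,0,0,1],
    [20,-35,0,0,0,0,1],
  ],
)

```text
clock: 8.68
tool_pos: [0.4039, 0.2539, 0.0655]
eef_rot: [0.82, 0.573, -0.004, 0.006]
contact_force: [14.2, -19.9, 3.8]
opening: 0.114
finger_force: 20.0
```

```bash
python3 -c "
from h import *
rel()
piv=np.array([.4547,.2792])
p=r.get_state()['tool_pos'][:2];d=p-piv;print(d,np.hypot(*d),np.degrees(np.arctan2(d[1],d[0])))"
```

```text
t 8.7 tcp [0.4039 0.2539 0.0655] yaw 69.9 q7 -1.46 open 0.114 F [ 14.2 -19.9   3.8]
[-0.05080754 -0.02528796] 0.05675285810352051 -153.5395276810402
```

>>> move_arm(
  motion=[
    [0,0,0,0,0,0,0.6],
    [0,0,0,0,0,0,0.5],
    [0,0,0,0,0,0,0.5],
    [0,0,-40,0,0,0,0.5],
    [0,0,-80,0,0,0,0.5],
  ],
)

```text
clock: 9.3
tool_pos: [0.4001, 0.2635, 0.1462]
eef_rot: [0.816, 0.577, -0.001, -0.001]
contact_force: [-0.1, 0.2, 0.5]
opening: 0.498
finger_force: 0.0
```

```bash
python3 -c "
from h import *
rel()
for n in('top','scene'):
  s,w=snap(n);H=hsv(s)
  red=((H[...,0]<6)|(H[...,0]>174))&(H[...,1]>150)&(H[...,2]>80)
  m=red&(w[...,2]>.055)&(w[...,2]<.1)&(w[...,1]>.15)&(w[...,1]<.4)&(w[...,0]<.6)
  for b in blobs(s,w,m,4):print(*b)
  for b in stones(s,w):print(*b)
save(s,'s3.png',(150,140,400,330),3.1)
"
```

```text
t 9.3 tcp [0.4001 0.2635 0.1462] yaw 70.5 q7 -1.41 open 0.498 F [-0.1  0.2  0.5]
[197.  210.6] 112 [0.5358 0.2744 0.0877] [535, 276] [19, 46] 1 0.099
[287.9 226.4] 78 [0.5081 0.0397 0.0183] [508, 40] [31, 21] 57 0.025
[257.2 248.8] 35 [0.4471 0.122  0.012 ] [448, 123] [14, 16] 1 0.017
[272.4 249.8] 44 [0.4446 0.0809 0.0123] [445, 81] [17, 19] 1 0.017
[291.5 250.6] 33 [0.4432 0.0296 0.0111] [444, 31] [17, 13] 86 0.017
[193.5 264.1] 308 [0.5281 0.2841 0.0787] [528, 283] [20, 61] 22 0.096
[231.5 293.9] 36 [0.4024 0.2601 0.0769] [404, 260] [9, 9] 11 0.087
[285.3 250. ] 69 [0.5026 0.0447 0.014 ] [503, 44] [27, 18] 84 0.021
[305.1 264. ] 29 [0.4382 0.0313 0.0078] [438, 31] [11, 15] 18 0.015
[287.8 272.1] 37 [0.4393 0.0838 0.0093] [439, 84] [20, 10] 36 0.014
[273.1 278.7] 30 [0.4417 0.1257 0.0095] [443, 125] [14, 14] 54 0.013
```

View pics/s3.png

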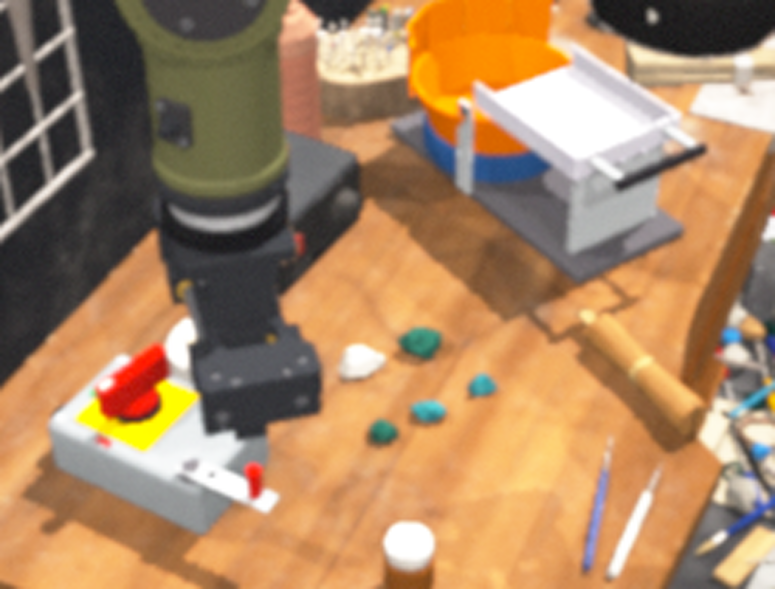

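The hasp is square off the near edge with its lug at crop (253,480), the handle is at off, and all four stones are where they were. Malachite comes first.

```bash
python3 -c "
from h import *
rel((.506,.041,.146,60),(.506,.041,.06,60),(.506,.041,.005,60))"
```

```text
t 9.4 tcp [0.4023 0.265  0.1487] yaw 70.5 q7 -1.41 open 0.501 F [ 0.4  0.2 -0.3]
(0.506, 0.041, 0.146, 60) [-176.5  172.6    1.9] [ 0.1 -0.4 10.5]
(0.506, 0.041, 0.06, 60) [-177.1  172.4   87.9] [ 0.1 -0.4 10.5]
(0.506, 0.041, 0.005, 60) [-177.5  172.3  142.9] [ 0.1 -0.4 10.5]
```

>>> move_arm(
  motion=[
    [-42,42,0,0,0,3,0.43],
    [-84,84,0,0,0,6,0.43],
    [-126,126,2,0,0,9,0.43],
    [-168,166,10,0,0,10.5,0.43],
    [-177,172,55,0,0,10.5,0.43],
  ],
)

```text
clock: 10.02
tool_pos: [0.5073, 0.0334, 0.0908]
eef_rot: [0.869, 0.496, 0.002, 0.002]
contact_force: [0.7, 1.4, -0.6]
opening: 0.567
finger_force: 0.0
```

```bash
python3 -c "
from h import *
rel((.506,.041,.06,60),(.506,.041,.005,60))
s,w=snap('scene')
for b in stones(s,w):print(*b)
"
```

```text
t 10.0 tcp [0.5073 0.0334 0.0908] yaw 59.4 q7 -1.15 open 0.567 F [ 0.7  1.4 -0.6]
(0.506, 0.041, 0.06, 60) [ 5.8 -5.2 30.8] [ 0.3 -0.1 -0.6]
(0.506, 0.041, 0.005, 60) [ 5.6 -5.5 85.8] [ 0.3 -0.1 -0.6]
[285.3 250.1] 68 [0.5021 0.0451 0.0145] [502, 46] [26, 14] 58 0.021
[305. 264.] 28 [0.4382 0.0315 0.0082] [438, 33] [12, 15] 9 0.012
[287.8 272.1] 37 [0.4393 0.0838 0.0094] [439, 83] [19, 8] 53 0.015
[273.1 278.7] 32 [0.4416 0.1259 0.0098] [442, 125] [14, 13] 55 0.014
```

>>> move_arm(
  motion=[
    [0,0,20,0,0,0,0.43],
    [0,0,40,0,0,0,0.43],
    [0,0,40,0,0,0,0.43],
  ],
)

```text
clock: 10.45
tool_pos: [0.5024, 0.0397, 0.0496]
eef_rot: [0.866, 0.5, -0.001, -0.001]
contact_force: [-0.1, 0.4, 0.6]
opening: 0.568
finger_force: 0.0
```

```bash
python3 -c "
from h import *
rel((.506,.041,.005,60))
"
```

```text
t 10.4 tcp [0.5024 0.0397 0.0496] yaw 60.1 q7 -1.18 open 0.568 F [-0.1  0.4  0.6]
(0.506, 0.041, 0.005, 60) [ 2.9  2.6 44.6] [-0.2  0.1  0.1]
```

>>> move_arm(
  motion=[
    [3,2,22,0,0,0,0.43],
    [3,2,44,0,0,0,0.43],
    [3,2,44,0,0,0,0.43],
    [3,2,44,0,0,0,0.9],
    [3,2,44,0,0,0,0.9],
  ],
  newtons=25,
)

```text
clock: 11.08
tool_pos: [0.5078, 0.0398, 0.0077]
eef_rot: [0.866, 0.499, 0.001, 0.0]
contact_force: [0.2, 0.3, -1.0]
opening: 0.363
finger_force: 0.0
```

>>> move_arm(
  motion=[
    [0,0,0,0,0,0,0.9],
    [0,0,0,0,0,0,0.9],
    [0,0,0,0,0,0,0.9],
    [0,0,-30,0,0,0,0.9],
    [0,0,-60,0,0,0,0.9],
  ],
)

```text
clock: 11.7
tool_pos: [0.5067, 0.0396, 0.0672]
eef_rot: [0.866, 0.499, -0.001, -0.0]
contact_force: [-0.0, -0.3, -0.2]
opening: 0.24
finger_force: 22.4
```

>>> move_arm(
  motion=[
    [0,0,-60,0,0,0,0.9],
    [0,0,-120,0,0,0,0.9],
    [0,0,-120,0,0,0,0.9],
  ],
)

```text
clock: 12.08
tool_pos: [0.5098, 0.0401, 0.1908]
eef_rot: [0.867, 0.499, 0.004, 0.001]
contact_force: [0.9, 0.4, -1.1]
opening: 0.246
finger_force: 22.4
```

```bash
python3 -c "
from h import *
rel((.618,-.159,.18,90),(.618,-.159,.11,90))
s,w=snap('scene')
for b in stones(s,w):print(*b)
"
```

```text
t 12.1 tcp [0.5098 0.0401 0.1908] yaw 59.9 q7 -1.07 open 0.246 F [ 0.9  0.4 -1.1]
(0.618, -0.159, 0.18, 90) [-117.9  193.5   11.4] [  0.5  -0.2 -30.1]
(0.618, -0.159, 0.11, 90) [-118.3  193.1   81.4] [  0.5  -0.2 -30.1]
[280.7 192.4] 19 [0.5073 0.0569 0.1953] [505, 59] [5, 19] 63 0.206
[292.5 191.5] 8 [ 0.5936 -0.0449  0.1078] [593, -45] [0, 248] 51 0.193
[305. 264.] 27 [0.4385 0.0312 0.0076] [438, 32] [11, 13] 11 0.013
[287.9 272. ] 36 [0.4391 0.0837 0.0096] [439, 84] [20, 10] 43 0.014
[273.2 278.8] 31 [0.4415 0.1257 0.0094] [441, 126] [14, 13] 37 0.015
```

>>> move_arm(
  motion=[
    [-28,46,0,0,0,-8,0.9],
    [-56,92,0,0,0,-16,0.9],
    [-84,138,0,0,0,-24,0.9],
    [-112,184,0,0,0,-30,0.9],
    [-117,192,5,0,0,-30,0.9],
  ],
)

```text
clock: 12.75
tool_pos: [0.6143, -0.1633, 0.1789]
eef_rot: [0.71, 0.704, -0.002, -0.0]
contact_force: [0.0, 1.2, -1.0]
opening: 0.24
finger_force: 22.4
```

>>> move_arm(
  motion=[
    [0,0,20,0,0,0,0.9],
    [0,0,40,0,0,0,0.9],
    [0,0,40,0,0,0,0.9],
  ],
)

```text
clock: 13.12
tool_pos: [0.6125, -0.1568, 0.139]
eef_rot: [0.707, 0.707, -0.002, -0.002]
contact_force: [0.1, 0.4, -0.5]
opening: 0.244
finger_force: 22.4
```

```bash
python3 -c "
from h import *
rel((.618,-.159,.112,90))
s,w=snap('scene')
for b in stones(s,w):print(*b)
"
```

```text
t 13.1 tcp [ 0.6125 -0.1568  0.139 ] yaw 90.0 q7 -0.3 open 0.244 F [ 0.1  0.4 -0.5]
(0.618, -0.159, 0.112, 90) [-2.2  5.6 27. ] [-0.3 -0.  -0. ]
[319.4 165.9] 37 [ 0.6069 -0.1452  0.1442] [609, -146] [13, 24] 63 0.154
[305. 264.] 28 [0.438  0.0316 0.0083] [437, 32] [10, 15] 9 0.015
[287.8 272.1] 37 [0.439  0.0839 0.0097] [439, 83] [19, 13] 53 0.015
[273.1 278.7] 30 [0.4415 0.1258 0.0097] [441, 126] [14, 10] 33 0.015
```

>>> move_arm(
  motion=[
    [-2,5,15,0,0,0,0.9],
    [-2,5,28,0,0,0,0.9],
    [-2,5,29,0,0,0,0.9],
    [-2,5,29,0,0,0,0.6],
    [-2,5,29,0,0,0,0.6],
  ],
)

```text
clock: 13.8
tool_pos: [0.6194, -0.1599, 0.1123]
eef_rot: [0.708, 0.706, -0.0, -0.0]
contact_force: [-0.3, -0.4, -0.4]
opening: 0.395
finger_force: 0.0
```

>>> move_arm(
  motion=[
    [0,0,0,0,0,0,0.6],
    [0,0,-40,0,0,0,0.6],
    [0,0,-80,0,0,0,0.5],
  ],
)

```text
clock: 14.18
tool_pos: [0.6192, -0.1599, 0.193]
eef_rot: [0.708, 0.706, -0.0, -0.001]
contact_force: [-0.5, -0.0, -0.3]
opening: 0.487
finger_force: 0.0
```

```bash
python3 -c "
from h import *
rel((.443,.082,.19,60),(.443,.082,.07,60),(.443,.082,.004,60))
for n in('top','scene'):
  s,w=snap(n)
  for b in stones(s,w):print(*b)
"
```

```text
t 14.2 tcp [ 0.6192 -0.1599  0.193 ] yaw 89.9 q7 -0.25 open 0.487 F [-0.5 -0.  -0.3]
(0.443, 0.082, 0.19, 60) [ 241.5 -176.6    3.3] [-0.1  0.  29.9]
(0.443, 0.082, 0.07, 60) [ 241.5 -176.4  123.3] [-0.1  0.  29.9]
(0.443, 0.082, 0.004, 60) [ 241.5 -176.3  189.3] [-0.1  0.  29.9]
[362.2 176.6] 22 [ 0.6155 -0.144   0.1397] [602, -139] [11, 55] 67 0.27
[257.2 248.8] 34 [0.4472 0.1221 0.0118] [448, 123] [16, 14] 89 0.017
[272.4 249.8] 44 [0.4447 0.0809 0.0119] [445, 81] [17, 19] 1 0.017
[291.4 250.5] 34 [0.4434 0.0297 0.0113] [444, 31] [16, 13] 90 0.017
[319.7 172.9] 33 [ 0.6137 -0.1541  0.1149] [613, -154] [19, 13] 73 0.122
[305. 264.] 28 [0.4379 0.0318 0.0086] [439, 32] [15, 10] 81 0.015
[287.8 272.1] 37 [0.4388 0.0841 0.0099] [439, 84] [20, 8] 41 0.015
[273.2 278.8] 31 [0.4417 0.1256 0.0092] [442, 126] [14, 13] 11 0.013
```

>>> move_arm(
  motion=[
    [49,-36,0,0,0,7,0.5],
    [98,-72,0,0,0,14,0.5],
    [147,-108,0,0,0,21,0.5],
    [196,-143,10,0,0,30,0.5],
    [240,-175,25,0,0,30,0.5],
  ],
)

```text
clock: 14.9
tool_pos: [0.4439, 0.082, 0.1674]
eef_rot: [0.867, 0.499, 0.0, -0.0]
contact_force: [0.8, 2.0, -0.4]
opening: 0.498
finger_force: 0.0
```

>>> move_arm(
  motion=[
    [1,-1,55,0,0,0,0.5],
    [1,-1,110,0,0,0,0.5],
    [1,-1,125,0,0,0,0.5],
    [1,-1,125,0,0,0,0.5],
  ],
)

```text
clock: 15.4
tool_pos: [0.4435, 0.0817, 0.0412]
eef_rot: [0.866, 0.5, -0.002, -0.0]
contact_force: [0.2, -0.6, 1.6]
opening: 0.501
finger_force: 0.0
```

```bash
python3 -c "
from h import *
rel((.4425,.082,.004,60))
"
```

```text
t 15.4 tcp [0.4435 0.0817 0.0412] yaw 59.9 q7 -1.4 open 0.501 F [ 0.2 -0.6  1.6]
(0.4425, 0.082, 0.004, 60) [-0.2 -1.  37.2] [-0.1  0.2 -0.1]
```

>>> move_arm(
  motion=[
    [0,-1,20,0,0,0,0.5],
    [0,-1,37,0,0,0,0.5],
    [0,-1,37,0,0,0,0.9],
    [0,-1,37,0,0,0,0.9],
    [0,-1,37,0,0,0,0.9],
  ],
)

```text
clock: 16.02
tool_pos: [0.4444, 0.0821, 0.0063]
eef_rot: [0.867, 0.499, 0.001, -0.0]
contact_force: [-0.8, -0.6, -0.4]
opening: 0.185
finger_force: 11.1
```

>>> move_arm(
  motion=[
    [0,0,0,0,0,0,0.9],
    [0,0,0,0,0,0,0.9],
    [0,0,-50,0,0,0,0.9],
    [0,0,-110,0,0,0,0.9],
    [0,0,-180,0,0,0,0.9],
  ],
)

```text
clock: 16.65
tool_pos: [0.4464, 0.0811, 0.1325]
eef_rot: [0.866, 0.5, -0.002, -0.001]
contact_force: [1.6, 0.1, -0.7]
opening: 0.172
finger_force: 22.5
```

```bash
python3 -c "
from h import *
rel((.618,-.215,.18,90),(.618,-.215,.14,90))
s,w=snap('scene')
for b in stones(s,w):print(*b)
"
```

```text
t 16.6 tcp [0.4464 0.0811 0.1325] yaw 60.0 q7 -1.67 open 0.172 F [ 1.6  0.1 -0.7]
(0.618, -0.215, 0.18, 90) [-170.5  296.6  -48. ] [ -0.3   0.1 -30.1]
(0.618, -0.215, 0.14, 90) [-170.4  296.7   -8. ] [ -0.3   0.1 -30.1]
[319.7 172.9] 33 [ 0.6134 -0.1539  0.1152] [615, -154] [20, 18] 49 0.122
[305. 264.] 28 [0.4379 0.0317 0.0085] [438, 33] [12, 14] 6 0.014
[273.3 278.8] 30 [0.4417 0.1252 0.009 ] [442, 124] [12, 11] 54 0.014
```

>>> move_arm(
  motion=[
    [-28,49,-25,0,0,-6,0.9],
    [-57,98,-48,0,0,-12,0.9],
    [-86,148,-48,0,0,-18,0.9],
    [-115,198,-48,0,0,-24,0.9],
    [-142,247,-48,0,0,-30,0.9],
  ],
)

```text
clock: 17.32
tool_pos: [0.5903, -0.1674, 0.18]
eef_rot: [0.707, 0.708, -0.0, -0.001]
contact_force: [0.7, -0.3, -0.3]
opening: 0.172
finger_force: 22.5
```

```bash
python3 -c "
from h import *
rel((.618,-.215,.18,90),(.618,-.215,.14,90))
s,w=snap('scene')
for b in stones(s,w):print(*b)
"
```

```text
t 17.3 tcp [ 0.5903 -0.1674  0.18  ] yaw 90.1 q7 -0.48 open 0.172 F [ 0.7 -0.3 -0.3]
(0.618, -0.215, 0.18, 90) [-47.7  27.6  -0.1] [-0.1 -0.   0.1]
(0.618, -0.215, 0.14, 90) [-47.7  27.6  39.9] [-0.1 -0.   0.1]
[329.4 154.3] 12 [ 0.5864 -0.1597  0.1851] [588, -159] [5, 28] 64 0.193
[319.6 173.1] 35 [ 0.6132 -0.1535  0.1149] [612, -154] [25, 13] 77 0.121
[304.9 263.8] 35 [0.4383 0.0317 0.0088] [439, 31] [15, 12] 53 0.014
[273.1 278.8] 31 [0.4412 0.126  0.0097] [442, 125] [15, 13] 76 0.014
```

>>> move_arm(
  motion=[
    [-45,26,0,0,0,0,0.9],
    [-48,27,30,0,0,0,0.9],
    [-48,27,60,0,0,0,0.9],
    [-48,27,70,0,0,0,0.9],
    [-48,27,70,0,0,0,0.9],
  ],
)

```text
clock: 18.0
tool_pos: [0.6168, -0.213, 0.1098]
eef_rot: [0.707, 0.707, -0.0, -0.001]
contact_force: [0.1, -0.3, 0.8]
opening: 0.174
finger_force: 22.5
```

>>> move_arm(
  motion=[
    [0,0,0,0,0,0,0.7],
    [0,0,0,0,0,0,0.65],
    [0,0,0,0,0,0,0.65],
    [0,0,-40,0,0,0,0.65],
    [0,0,-80,0,0,0,0.5],
  ],
)

```text
clock: 18.62
tool_pos: [0.6168, -0.2136, 0.1908]
eef_rot: [0.708, 0.706, -0.0, -0.0]
contact_force: [1.0, 0.6, 0.4]
opening: 0.444
finger_force: 0.0
```

```bash
python3 -c "
from h import *
rel((.445,.123,.16,90),(.445,.123,.04,90))
for n in('top','scene'):
  s,w=snap(n)
  for b in stones(s,w):print(*b)
"
```

```text
t 18.6 tcp [ 0.6168 -0.2136  0.1908] yaw 89.9 q7 -0.36 open 0.444 F [1.  0.6 0.4]
(0.445, 0.123, 0.16, 90) [ 336.3 -172.4   31.1] [-0.  -0.  -0.1]
(0.445, 0.123, 0.04, 90) [ 336.2 -172.3  151.1] [-0.  -0.  -0.1]
[365.9 177.1] 77 [ 0.6198 -0.1568  0.1196] [619, -157] [18, 29] 6 0.128
[385.9 179. ] 27 [ 0.6098 -0.2025  0.1398] [596, -195] [12, 62] 60 0.267
[257.1 248.8] 35 [0.447  0.1221 0.0122] [448, 123] [16, 13] 90 0.02
[291.5 250.6] 33 [0.4431 0.0296 0.0123] [444, 31] [16, 14] 89 0.021
[335.2 168.4] 21 [ 0.6123 -0.2105  0.1098] [613, -209] [18, 7] 82 0.116
[319.7 173. ] 34 [ 0.613  -0.1536  0.1152] [611, -155] [22, 13] 81 0.124
[305.1 264. ] 29 [0.4379 0.0314 0.0081] [439, 32] [16, 8] 85 0.014
[272.9 279. ] 29 [0.441  0.1268 0.0099] [442, 126] [14, 9] 58 0.014
```

Next is the green stone.

>>> move_arm(
  motion=[
    [55,-28,0,0,0,0,0.5],
    [110,-56,0,0,0,0,0.5],
    [165,-84,0,0,0,0,0.5],
    [220,-113,0,0,0,0,0.5],
    [275,-141,5,0,0,0,0.5],
  ],
)

```text
clock: 19.35
tool_pos: [0.4756, 0.0631, 0.1849]
eef_rot: [0.708, 0.706, 0.0, 0.0]
contact_force: [1.1, 0.6, 0.1]
opening: 0.502
finger_force: 0.0
```

>>> move_arm(
  motion=[
    [50,-26,20,0,0,0,0.5],
    [61,-31,75,0,0,0,0.5],
    [61,-31,130,0,0,0,0.5],
    [61,-31,146,0,0,0,0.5],
    [61,-31,146,0,0,0,0.5],
  ],
)

```text
clock: 19.98
tool_pos: [0.4447, 0.1226, 0.0378]
eef_rot: [0.707, 0.707, -0.001, -0.001]
contact_force: [1.4, 0.2, 0.0]
opening: 0.502
finger_force: 0.0
```

```bash
python3 -c "
from h import *
rel((.445,.1235,.004,90))
"
```

```text
t 20.0 tcp [0.4447 0.1226 0.0378] yaw 90.0 q7 -1.65 open 0.502 F [1.4 0.2 0. ]
(0.445, 0.1235, 0.004, 90) [ 0.9  0.4 33.8] [-0.2  0.1 -0. ]
```

>>> move_arm(
  motion=[
    [1,0,20,0,0,0,0.5],
    [1,0,34,0,0,0,0.5],
    [1,0,34,0,0,0,0.9],
    [1,0,34,0,0,0,0.9],
    [1,0,34,0,0,0,0.9],
  ],
)

```text
clock: 20.6
tool_pos: [0.4463, 0.1238, 0.0058]
eef_rot: [0.708, 0.706, 0.001, 0.0]
contact_force: [0.3, -0.0, 1.8]
opening: 0.211
finger_force: 23.8
```

>>> move_arm(
  motion=[
    [0,0,0,0,0,0,0.9],
    [0,0,0,0,0,0,0.9],
    [0,0,-50,0,0,0,0.9],
    [0,0,-110,0,0,0,0.9],
    [0,0,-170,0,0,0,0.9],
  ],
)

```text
clock: 21.22
tool_pos: [0.445, 0.1235, 0.1767]
eef_rot: [0.708, 0.707, -0.001, -0.0]
contact_force: [1.2, -0.3, -0.5]
opening: 0.211
finger_force: 23.8
```

```bash
python3 -c "
from h import *
rel((.56,-.159,.18,90),(.56,-.159,.14,90))
s,w=snap('scene')
for b in stones(s,w):print(*b)
"
```

```text
t 21.2 tcp [0.445  0.1235 0.1767] yaw 89.9 q7 -1.18 open 0.211 F [ 1.2 -0.3 -0.5]
(0.56, -0.159, 0.18, 90) [-282.4  115.4   -3.4] [-0.1  0.  -0.1]
(0.56, -0.159, 0.14, 90) [-282.4  115.4   36.6] [-0.1  0.  -0.1]
[335.2 168.5] 20 [ 0.6131 -0.2112  0.1088] [613, -212] [19, 7] 87 0.115
[319.7 172.9] 33 [ 0.6135 -0.154   0.115 ] [613, -154] [24, 13] 74 0.121
[270.9 222.2] 11 [0.4422 0.13   0.1839] [442, 131] [3, 21] 61 0.196
[305. 264.] 28 [0.4384 0.0312 0.0077] [438, 32] [12, 15] 17 0.013
```

>>> move_arm(
  motion=[
    [-56,23,-4,0,0,0,0.9],
    [-112,46,-4,0,0,0,0.9],
    [-168,69,-4,0,0,0,0.9],
    [-224,92,-4,0,0,0,0.9],
    [-279,114,-4,0,0,0,0.9],
  ],
)

```text
clock: 21.9
tool_pos: [0.5593, -0.1576, 0.1789]
eef_rot: [0.708, 0.706, -0.0, -0.0]
contact_force: [0.6, 0.9, -0.1]
opening: 0.213
finger_force: 23.8
```

>>> move_arm(
  motion=[
    [-3,0,20,0,0,0,0.9],
    [-3,0,40,0,0,0,0.9],
    [-3,0,40,0,0,0,0.9],
  ],
)

```text
clock: 22.28
tool_pos: [0.5574, -0.1565, 0.1372]
eef_rot: [0.707, 0.708, -0.001, -0.002]
contact_force: [0.1, 0.3, 0.9]
opening: 0.213
finger_force: 23.8
```

```bash
python3 -c "
from h import *
rel((.56,-.159,.109,90))
s,w=snap('scene')
for b in stones(s,w):print(*b)
"
```

```text
t 22.3 tcp [ 0.5574 -0.1565  0.1372] yaw 90.1 q7 -0.54 open 0.213 F [0.1 0.3 0.9]
(0.56, -0.159, 0.109, 90) [-2.5  2.7 28.2] [-0.2 -0.1  0.1]
[319.7 172.9] 33 [ 0.6128 -0.1533  0.1157] [613, -153] [20, 14] 52 0.121
[333.6 173.7] 15 [ 0.5555 -0.1515  0.1435] [557, -151] [6, 21] 55 0.155
[305.1 264.2] 28 [0.4374 0.0318 0.0082] [438, 32] [16, 8] 61 0.014
```

>>> move_arm(
  motion=[
    [-2,2,15,0,0,0,0.9],
    [-2,2,28,0,0,0,0.9],
    [-2,2,28,0,0,0,0.9],
    [-2,2,28,0,0,0,0.65],
    [-2,2,28,0,0,0,0.65],
  ],
)

```text
clock: 22.95
tool_pos: [0.5616, -0.1605, 0.1114]
eef_rot: [0.708, 0.706, 0.0, 0.0]
contact_force: [0.9, 1.1, 0.3]
opening: 0.347
finger_force: 0.0
```

>>> move_arm(
  motion=[
    [0,0,0,0,0,0,0.65],
    [0,0,-40,0,0,0,0.65],
    [0,0,-80,0,0,0,0.5],
  ],
)

```text
clock: 23.32
tool_pos: [0.5609, -0.1604, 0.1918]
eef_rot: [0.708, 0.706, -0.0, -0.0]
contact_force: [0.8, -1.1, 0.1]
opening: 0.437
finger_force: 0.0
```

```bash
python3 -c "
from h import *
rel((.442,.0305,.16,90),(.442,.0305,.04,90))
for n in('top','scene'):
  s,w=snap(n)
  for b in stones(s,w):print(*b)
"
```

```text
t 23.3 tcp [ 0.5609 -0.1604  0.1918] yaw 89.9 q7 -0.47 open 0.437 F [ 0.8 -1.1  0.1]
(0.442, 0.0305, 0.16, 90) [ 190.7 -119.2   32. ] [-0.  -0.  -0.1]
(0.442, 0.0305, 0.04, 90) [ 190.7 -119.1  152. ] [-0.  -0.  -0.1]
[364.  177.2] 50 [ 0.6197 -0.1521  0.1192] [619, -152] [18, 17] 9 0.125
[291.5 250.6] 31 [0.4431 0.0294 0.0116] [444, 29] [17, 13] 67 0.019
[335.2 168.4] 21 [ 0.6128 -0.2111  0.1094] [612, -211] [18, 10] 69 0.115
[319.7 172.9] 33 [ 0.6138 -0.1542  0.1148] [612, -154] [22, 13] 82 0.122
[334.1 183.8] 14 [ 0.556  -0.157   0.1091] [557, -157] [11, 9] 71 0.113
[305.2 264. ] 30 [0.438  0.0311 0.0079] [439, 32] [10, 14] 1 0.014
```

Now the last teal stone.

>>> move_arm(
  motion=[
    [48,-30,0,0,0,0,0.5],
    [96,-60,0,0,0,0,0.5],
    [144,-90,10,0,0,0,0.5],
    [185,-116,35,0,0,0,0.5],
    [191,-119,85,0,0,0,0.5],
  ],
)

```text
clock: 24.05
tool_pos: [0.4421, 0.034, 0.1065]
eef_rot: [0.706, 0.708, 0.002, -0.0]
contact_force: [2.0, -1.7, -0.8]
opening: 0.496
finger_force: 0.0
```

>>> move_arm(
  motion=[
    [0,0,40,0,0,0,0.5],
    [0,0,65,0,0,0,0.5],
    [0,0,65,0,0,0,0.5],
  ],
)

```text
clock: 24.42
tool_pos: [0.4414, 0.0308, 0.0396]
eef_rot: [0.707, 0.707, -0.002, -0.001]
contact_force: [0.2, -0.9, 0.3]
opening: 0.506
finger_force: 0.0
```

```bash
python3 -c "
from h import *
rel((.442,.0305,.004,90))
s,w=snap('scene')
for b in stones(s,w):print(*b)
"
```

```text
t 24.4 tcp [0.4414 0.0308 0.0396] yaw 90.0 q7 -1.54 open 0.506 F [ 0.2 -0.9  0.3]
(0.442, 0.0305, 0.004, 90) [-0.2  0.7 35.6] [-0.2  0.1 -0. ]
[335.2 168.5] 20 [ 0.6125 -0.2107  0.1093] [611, -212] [19, 10] 77 0.114
[334.1 183.8] 14 [ 0.5553 -0.1563  0.1097] [556, -157] [9, 8] 11 0.114
[305.1 263.9] 29 [0.4379 0.0314 0.0084] [437, 32] [9, 16] 8 0.015
```

>>> move_arm(
  motion=[
    [0,0,20,0,0,0,0.5],
    [0,0,36,0,0,0,0.5],
    [0,0,36,0,0,0,0.9],
    [0,0,36,0,0,0,0.9],
    [0,0,36,0,0,0,0.9],
  ],
)

```text
clock: 25.1
tool_pos: [0.4431, 0.0307, 0.0058]
eef_rot: [0.708, 0.706, 0.001, 0.0]
contact_force: [-0.6, -0.7, -0.3]
opening: 0.185
finger_force: 10.4
```

>>> move_arm(
  motion=[
    [0,0,0,0,0,0,0.9],
    [0,0,0,0,0,0,0.9],
    [0,0,-50,0,0,0,0.9],
    [0,0,-110,0,0,0,0.9],
    [0,0,-170,0,0,0,0.9],
  ],
)

```text
clock: 25.72
tool_pos: [0.4427, 0.0295, 0.139]
eef_rot: [0.707, 0.707, -0.002, -0.001]
contact_force: [1.1, -1.0, -0.8]
opening: 0.155
finger_force: 22.0
```

```bash
python3 -c "
from h import *
rel((.56,-.215,.18,90),(.56,-.215,.14,90))
s,w=snap('scene')
for b in stones(s,w):print(*b)
"
```

```text
t 25.7 tcp [0.4427 0.0295 0.139 ] yaw 89.9 q7 -1.05 open 0.155 F [ 1.1 -1.  -0.8]
(0.56, -0.215, 0.18, 90) [-244.4  117.4  -41. ] [-0.2  0.1 -0.1]
(0.56, -0.215, 0.14, 90) [-244.4  117.5   -1. ] [-0.2  0.1 -0.1]
[335.5 168.5] 18 [ 0.612  -0.2113  0.1094] [612, -212] [7, 17] 1 0.114
[334.2 184.1] 12 [ 0.5549 -0.1563  0.1089] [555, -156] [9, 12] 28 0.116
[305.  222.2] 8 [0.4385 0.0376 0.1431] [438, 39] [3, 13] 62 0.153
```

>>> move_arm(
  motion=[
    [-10,5,-41,0,0,0,0.9],
    [-65,31,-41,0,0,0,0.9],
    [-120,58,-41,0,0,0,0.9],
    [-175,84,-41,0,0,0,0.9],
    [-230,110,-41,0,0,0,0.9],
  ],
)

```text
clock: 26.4
tool_pos: [0.5534, -0.2026, 0.1795]
eef_rot: [0.708, 0.706, 0.0, 0.0]
contact_force: [0.4, 1.2, -0.1]
opening: 0.153
finger_force: 22.1
```

>>> move_arm(
  motion=[
    [-14,7,20,0,0,0,0.9],
    [-14,7,40,0,0,0,0.9],
    [-14,7,40,0,0,0,0.9],
  ],
)

```text
clock: 26.78
tool_pos: [0.5582, -0.2129, 0.1376]
eef_rot: [0.707, 0.707, -0.001, -0.002]
contact_force: [0.2, -0.8, 0.3]
opening: 0.157
finger_force: 22.1
```

```bash
python3 -c "
from h import *
rel((.56,-.215,.11,90))
s,w=snap('scene')
for b in stones(s,w):print(*b)
"
```

```text
t 26.8 tcp [ 0.5582 -0.2129  0.1376] yaw 90.0 q7 -0.37 open 0.157 F [ 0.2 -0.8  0.3]
(0.56, -0.215, 0.11, 90) [-2.1  1.9 27.5] [-0.2 -0.1  0. ]
[335.2 168.4] 21 [ 0.6125 -0.2108  0.1097] [613, -211] [18, 6] 86 0.114
[349.  168.2] 8 [ 0.5524 -0.2037  0.1431] [553, -204] [3, 14] 58 0.151
[319.5 172.9] 31 [ 0.6134 -0.1531  0.1154] [613, -152] [12, 17] 9 0.123
[334.2 184.1] 12 [ 0.5546 -0.1561  0.1092] [555, -157] [10, 11] 61 0.113
```

>>> move_arm(
  motion=[
    [-2,2,15,0,0,0,0.9],
    [-2,2,27,0,0,0,0.9],
    [-2,2,27,0,0,0,0.9],
    [-2,2,27,0,0,0,0.7],
    [-2,2,27,0,0,0,0.7],
  ],
)

```text
clock: 27.45
tool_pos: [0.5624, -0.2167, 0.1125]
eef_rot: [0.708, 0.706, 0.0, 0.0]
contact_force: [-0.9, 0.1, -0.0]
opening: 0.296
finger_force: 0.0
```

>>> move_arm(
  motion=[
    [0,0,0,0,0,0,0.7],
    [0,0,-40,0,0,0,0.7],
    [0,0,-80,0,0,0,0.68],
    [58,-35,-80,0,0,0,0.68],
    [58,-80,-80,0,0,0,0.68],
  ],
)

```text
clock: 28.08
tool_pos: [0.4833, -0.154, 0.1935]
eef_rot: [0.706, 0.709, 0.003, 0.001]
contact_force: [0.1, -1.3, -0.1]
opening: 0.319
finger_force: 0.0
```

```bash
python3 -c "
from h import *
rel((.473,-.181,.19,90),(.473,-.181,.15,90),(.473,-.181,.103,90))
for n in('top','scene'):
  s,w=snap(n)
  for b in stones(s,w):print(*b)
  H=hsv(s);bar=(w[...,2]>.108)&(w[...,2]<.13)&(w[...,0]>.4)&(w[...,0]<.5)&(w[...,1]<-.1)&(w[...,1]>-.26)&(H[...,2]<75)
  for b in blobs(s,w,bar,6):print('bar',*b)
  save(s,n+'5.png',(300,120,450,270),4)
"
```

```text
t 28.1 tcp [ 0.4833 -0.154   0.1935] yaw 90.2 q7 -0.48 open 0.319 F [ 0.1 -1.3 -0.1]
(0.473, -0.181, 0.19, 90) [-27.  -10.4   3.4] [ 0.3 -0.2  0.2]
(0.473, -0.181, 0.15, 90) [-27.1 -10.6  43.4] [ 0.3 -0.2  0.2]
(0.473, -0.181, 0.103, 90) [-27.2 -10.8  90.4] [ 0.3 -0.2  0.2]
[362. 176.] 19 [ 0.6147 -0.142   0.1477] [600, -136] [8, 62] 65 0.302
bar [359.8 233.2] 12 [ 0.4757 -0.1377  0.1201] [476, -139] [10, 5] 87 0.125
bar [397.  234.7] 7 [ 0.4728 -0.2298  0.1199] [472, -230] [4, 7] 9 0.124
[335.4 168.3] 20 [ 0.6124 -0.2111  0.1099] [613, -208] [19, 10] 88 0.116
[319.7 172.9] 33 [ 0.613  -0.1535  0.1155] [614, -154] [22, 9] 66 0.121
[350.4 176.7] 18 [ 0.5568 -0.2176  0.1084] [557, -218] [16, 7] 82 0.113
[334.1 183.8] 14 [ 0.5548 -0.1558  0.1101] [556, -155] [12, 9] 8 0.113
bar [361.  194.4] 55 [ 0.4705 -0.1738  0.1162] [471, -180] [94, 6] 89 0.119
```

View pics/scene5.png

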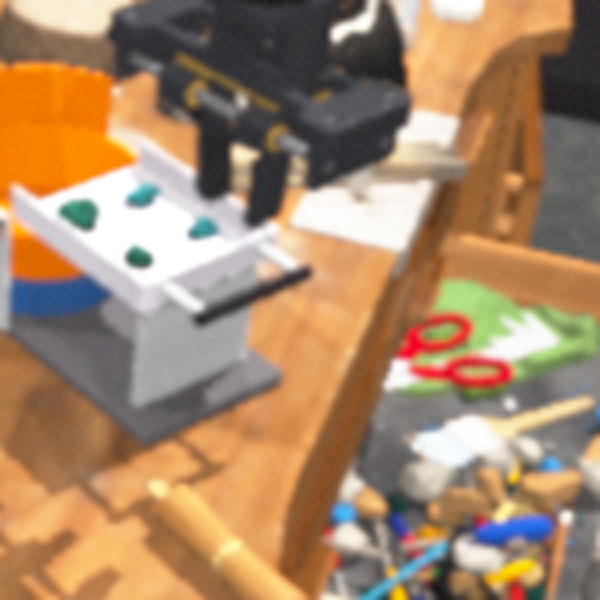

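All four stones are on the flat tray, at crop (80,213), (143,195), (138,257) and (203,228), and the bar is clear at (255,295). I'll go to the bar.

>>> move_arm(
  motion=[
    [-30,-11,0,0,0,0,0.68],
    [-30,-11,20,0,0,0,0.68],
    [-30,-11,38,0,0,0,0.68],
    [-30,-11,38,0,0,0,0.68],
  ],
)

```text
clock: 28.68
tool_pos: [0.4708, -0.1889, 0.1533]
eef_rot: [0.708, 0.706, -0.001, -0.001]
contact_force: [0.3, -0.5, 0.4]
opening: 0.322
finger_force: 0.0
```

```bash
python3 -c "
from h import *
rel((.474,-.184,.104,90))
"
```

```text
t 28.7 tcp [ 0.4708 -0.1889  0.1533] yaw 89.9 q7 -0.48 open 0.322 F [ 0.3 -0.5  0.4]
(0.474, -0.184, 0.104, 90) [ 4.9  3.2 49.3] [-0.1 -0.  -0.1]
```

>>> move_arm(
  motion=[
    [4,3,25,0,0,0,0.68],
    [4,3,49,0,0,0,0.68],
    [4,3,49,0,0,0,0.68],
    [4,3,49,0,0,0,1],
    [4,3,49,0,0,0,1],
  ],
  newtons=20,
)

```text
clock: 29.3
tool_pos: [0.4747, -0.1848, 0.1061]
eef_rot: [0.708, 0.706, 0.0, 0.001]
contact_force: [-2.3, -0.7, 3.6]
opening: 0.119
finger_force: 16.5
```

>>> move_arm(
  motion=[
    [0,0,0,0,0,0,1],
    [0,0,0,0,0,0,1],
    [0,0,0,0,0,0,1],
  ],
)

```text
clock: 29.68
tool_pos: [0.4747, -0.1848, 0.106]
eef_rot: [0.708, 0.706, 0.0, 0.001]
contact_force: [-1.9, 0.9, 5.6]
opening: 0.114
finger_force: 20.0
```

```bash
python3 -c "
from h import *
rel()
for n in('scene',):
  s,w=snap(n)
  for b in stones(s,w):print(*b)
R=np.hypot(.185,.016);a0=np.arctan2(.016,.185)
for t in np.arange(.08,.9,.08): print(t.round(2),(R*np.array([np.cos(a0)-np.cos(a0+t),np.sin(a0)-np.sin(a0+t)])*1000).round(0))
"
```

```text
t 29.7 tcp [ 0.4747 -0.1848  0.106 ] yaw 89.9 q7 -0.58 open 0.114 F [-1.9  0.9  5.6]
[335.3 168.2] 23 [ 0.612  -0.2105  0.1107] [612, -210] [12, 20] 19 0.115
[319.7 172.9] 33 [ 0.6135 -0.154   0.1151] [613, -155] [24, 11] 82 0.122
[350.6 176.4] 21 [ 0.5497 -0.2105  0.1157] [527, -184] [13, 106] 41 0.176
[334.1 183.8] 14 [ 0.555  -0.1559  0.11  ] [555, -156] [9, 7] 80 0.115
0.08 [  2. -15.]
0.16 [  5. -29.]
0.24 [  9. -44.]
0.32 [ 14. -57.]
0.4 [ 21. -71.]
0.48 [ 28. -84.]
0.56 [ 37. -96.]
0.64 [  46. -107.]
0.72 [  56. -118.]
0.8 [  68. -128.]
0.88 [  79. -137.]
```

>>> move_arm(
  motion=[
    [0,2,-15,0,0,0,1],
    [0,5,-29,0,0,0,1],
    [0,9,-44,0,0,0,1],
    [0,14,-57,0,0,0,1],
    [0,21,-71,0,0,0,1],
  ],
)

```text
clock: 30.35
tool_pos: [0.4944, -0.1852, 0.1768]
eef_rot: [0.708, 0.706, -0.001, -0.0]
contact_force: [0.4, -1.6, -4.9]
opening: 0.113
finger_force: 20.0
```

```bash
python3 -c "
from h import *
rel()
s,w=snap('scene')
for b in stones(s,w):print(*b)
"
```

```text
t 30.4 tcp [ 0.4944 -0.1852  0.1768] yaw 89.9 q7 -0.44 open 0.113 F [ 0.4 -1.6 -4.9]
[334.8 162.6] 15 [ 0.6186 -0.2129  0.125 ] [618, -214] [10, 19] 9 0.129
```

>>> move_arm(
  motion=[
    [0,7,-13,0,0,0,1],
    [0,16,-25,0,0,0,1],
    [0,25,-36,0,0,0,1],
    [0,35,-47,0,0,0,1],
    [0,44,-55,0,0,0,1],
  ],
)

```text
clock: 31.02
tool_pos: [0.5349, -0.1861, 0.2312]
eef_rot: [0.708, 0.706, -0.005, -0.002]
contact_force: [-10.3, -2.8, 5.8]
opening: 0.117
finger_force: 20.0
```

>>> move_arm(
  motion=[
    [0,0,0,0,0,0,1],
    [0,0,0,0,0,0,1],
    [0,0,0,0,0,0,1],
    [0,0,0,0,0,0,1],
    [0,0,0,0,0,0,1],
  ],
)

```text
clock: 31.65
tool_pos: [0.5349, -0.1861, 0.2313]
eef_rot: [0.708, 0.706, -0.004, -0.002]
contact_force: [-10.5, -2.0, 7.3]
opening: 0.118
finger_force: 20.0
```

```bash
python3 -c "
from h import *
rel()
for n in('top','scene'):
  s,w=snap(n)
  for b in stones(s,w):print(*b)
save(s,'s6.png',(270,100,420,240),4)
"
```

```text
t 31.6 tcp [ 0.5349 -0.1861  0.2313] yaw 89.8 q7 -0.34 open 0.118 F [-10.5  -2.    7.3]
[364.8 137. ] 64 [ 0.7442 -0.165   0.0739] [745, -166] [18, 28] 50 0.081
[371.5 143.2] 20 [ 0.7293 -0.1841  0.0665] [730, -184] [14, 8] 16 0.072
[293.9 167.7] 22 [ 0.7348 -0.1577  0.0694] [735, -159] [10, 15] 21 0.077
```

View pics/s6.png

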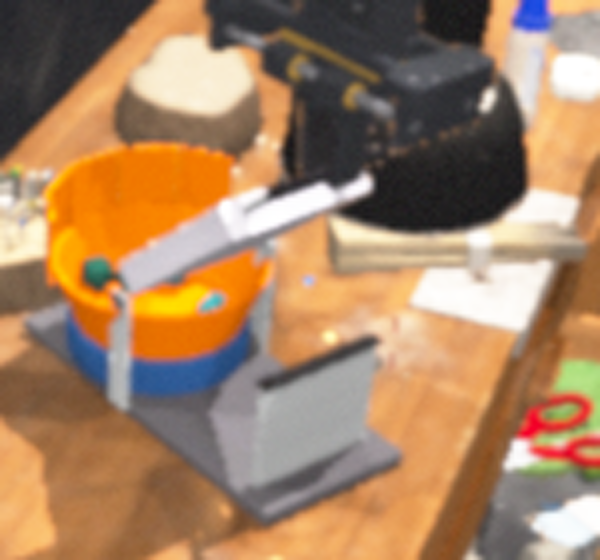

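The tray is tipped and stones are visible in the bowl at crop (98,272), (178,280) and (212,300). I'll lower it along the same arc.

>>> move_arm(
  motion=[
    [0,-9,8,0,0,0,1],
    [0,-19,19,0,0,0,1],
    [0,-28,30,0,0,0,1],
    [0,-37,42,0,0,0,1],
    [0,-44,55,0,0,0,1],
  ],
)

```text
clock: 32.38
tool_pos: [0.494, -0.1852, 0.1763]
eef_rot: [0.708, 0.706, -0.001, -0.0]
contact_force: [-1.7, -2.7, 1.5]
opening: 0.116
finger_force: 20.0
```

>>> move_arm(
  motion=[
    [0,-7,14,0,0,0,1],
    [0,-12,27,0,0,0,1],
    [0,-16,42,0,0,0,1],
    [0,-19,56,0,0,0,1],
    [0,-21,70,0,0,0,1],
  ],
)

```text
clock: 33.0
tool_pos: [0.4747, -0.1846, 0.1056]
eef_rot: [0.708, 0.706, 0.0, 0.0]
contact_force: [-2.5, -0.5, 33.3]
opening: 0.113
finger_force: 20.0
```

>>> move_arm(
  motion=[
    [0,0,0,0,0,0,0.85],
    [0,0,0,0,0,0,0.7],
    [0,0,0,0,0,0,0.7],
    [0,0,-40,0,0,0,0.7],
    [0,0,-90,0,0,0,0.7],
  ],
)

```text
clock: 33.62
tool_pos: [0.4735, -0.1843, 0.1966]
eef_rot: [0.708, 0.707, -0.0, -0.001]
contact_force: [0.5, -0.9, 0.2]
opening: 0.303
finger_force: 0.0
```

>>> move_arm(
  motion=[
    [50,-30,0,0,0,0,0.7],
    [100,-40,0,0,0,0,0.7],
    [160,-40,0,0,0,0,0.7],
    [220,-40,0,0,0,0,0.7],
    [220,-40,0,0,0,0,0.7],
  ],
)

```text
clock: 34.25
tool_pos: [0.4351, 0.0418, 0.1971]
eef_rot: [0.704, 0.71, 0.003, -0.0]
contact_force: [0.4, -0.2, -0.1]
opening: 0.299
finger_force: 0.0
```

```bash
python3 -c "
from h import *
rel()
for n in('top','scene'):
  s,w=snap(n);H=hsv(s)
  for b in stones(s,w):print(*b)
  f=(w[...,0]>.53)&(w[...,0]<.64)&(w[...,1]<-.15)&(w[...,1]>-.22)&(w[...,2]<.115)
  p=w[f];A=np.c_[p[:,:2],np.ones(len(p))];print('tray plane',np.linalg.lstsq(A,p[:,2],rcond=None)[0])
  red=((H[...,0]<6)|(H[...,0]>174))&(H[...,1]>150)&(H[...,2]>80)
  m=red&(w[...,2]>.055)&(w[...,2]<.1)&(w[...,1]>.15)&(w[...,1]<.4)&(w[...,0]<.6)
  for b in blobs(s,w,m,4):print(*b)
  if n=='top': save(s,'t7.png',(160,100,440,300),2.8)
"
```

```text
t 34.2 tcp [0.4351 0.0418 0.1971] yaw 90.5 q7 -0.94 open 0.299 F [ 0.4 -0.2 -0.1]
[364.7 137. ] 63 [ 0.7439 -0.1647  0.0746] [745, -166] [18, 30] 50 0.082
[371.3 143.2] 18 [ 0.729  -0.1833  0.0679] [728, -184] [13, 8] 4 0.074
[384.  147.4] 20 [ 0.7198 -0.2185  0.0607] [720, -220] [11, 12] 80 0.069
tray plane [-0.00356856 -0.00109913  0.10456743]
[195.4 212.2] 171 [0.5324 0.2793 0.0835] [532, 281] [21, 58] 28 0.098
[201.4 261.5] 12 [0.4056 0.2584 0.0823] [404, 260] [7, 11] 36 0.088
tray plane [-0.01576454 -1.4921912  -0.22216091]
[193.5 264.4] 301 [0.5278 0.2842 0.0781] [528, 283] [23, 58] 27 0.095
[231.7 294.3] 36 [0.402  0.2601 0.0761] [403, 260] [8, 9] 27 0.086
```

View pics/t7.png

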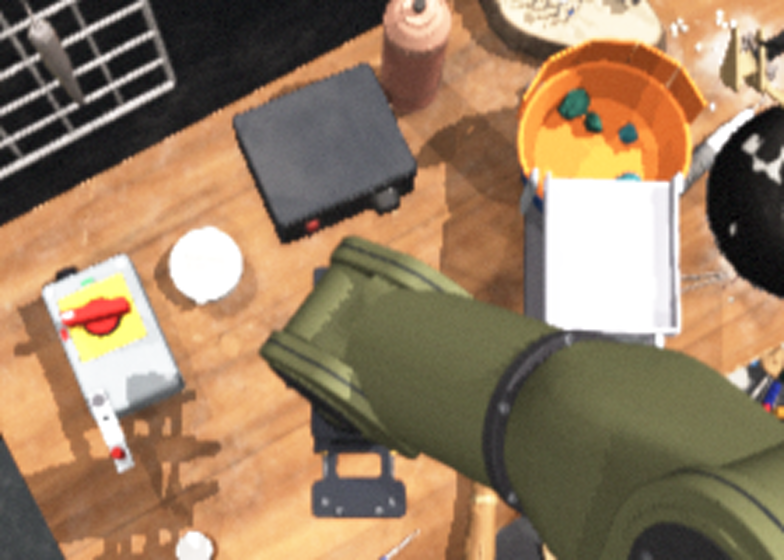

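The top view shows all four stones in the bowl, at crop (573,103), (594,123), (628,132) and (628,177). The tray is flat and empty, the handle is off, the hasp is out at (118,453), the tin has not moved, and the arm is clear.

```bash
python3 -c "
from h import *
print(finish_job())"
```

```text
the job is handed in; nothing more can be done
None
```

I handed the job in with the isolator off, the hasp swung out, all four stones tipped into the bowl and the tray back flat; the hand-in call returned no verdict, and in the last picture the arm hid the casting and most of the ring clamp.

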